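# Point out the calibrator in alarm, then stop it

### The job

One of the three dry-block calibrators on the bench is in over-temperature alarm: its status lamp is red, the others' are green. As a pointing check before switching off, point at that red lamp: bring the fingertips just above it (centred over it, within about 4 cm, not touching) and stay there for two seconds; then push the same unit's black stop button down until it stays fully in, and draw back. Touch no lamp, press no other unit's stop button, and leave the loose things on the bench where they are.

Things in the scene. Friction and masses are not known exactly. Their poses are not given: they have to be found in the camera images.
- unit_alarm: the dry-block calibrator in over-temperature alarm (red lamp): fixed mid-grey case 200 mm deep (its x) x 140 mm wide (its y) x 140 mm high, upright. Origin: centre of its underside, on the bench; its -x side (roughly towards the robot) is the control side. Flat top: on the -x half an aluminium panel with a black display, on the +x half an orange perforated guard (flush, at most 147 mm above the bench) around the round well
- lamp_alarm_top (a point): the top of that unit's lit red status lamp: a red dome 24 mm across in a 29 mm steel bezel, standing 24 mm above the case top (lamp top 164 mm above the bench), rigid. On the panel at x -58, y +50 mm in the unit's frame
- stop_alarm_top (a point): the centre of the top of that unit's stop button: black mushroom head 32 mm across (flat top 25 mm across) in a fixed aluminium collar 43 mm across and 10 mm high; the top stands 26 mm above the case top (166 mm above the bench) when out, 20 mm when pushed in. On the panel at x -58, y -44 mm in the unit's frame, 94 mm from the lamp. The point moves with the button
- stop_alarm (a joint): how far that stop button is pushed down: 0 out (as it starts), 0.006 m fully in. No spring return: it slides down against about 4 N and stays where it is left
- unit_ok1: the dry-block calibrator running normally (green lamp): fixed mid-grey case 200 mm deep (its x) x 140 mm wide (its y) x 140 mm high, upright. Origin: centre of its underside, on the bench; its -x side (roughly towards the robot) is the control side. Flat top: on the -x half an aluminium panel with a black display, on the +x half an orange perforated guard (flush, at most 147 mm above the bench) around the round well
- lamp_ok1_top (a point): the top of that unit's lit green status lamp: a green dome 24 mm across in a 29 mm steel bezel, standing 24 mm above the case top (lamp top 164 mm above the bench), rigid. On the panel at x -58, y +50 mm in the unit's frame
- stop_ok1_top (a point): the centre of the top of that unit's stop button: black mushroom head 32 mm across (flat top 25 mm across) in a fixed aluminium collar 43 mm across and 10 mm high; the top stands 26 mm above the case top (166 mm above the bench) when out, 20 mm when pushed in. On the panel at x -58, y -44 mm in the unit's frame, 94 mm from the lamp. The point moves with the button
- stop_ok1 (a joint): how far that stop button is pushed down: 0 out (as it starts), 0.006 m fully in. No spring return: it slides down against about 4 N and stays where it is left
- unit_ok2: the dry-block calibrator running normally (green lamp): fixed mid-grey case 200 mm deep (its x) x 140 mm wide (its y) x 140 mm high, upright. Origin: centre of its underside, on the bench; its -x side (roughly towards the robot) is the control side. Flat top: on the -x half an aluminium panel with a black display, on the +x half an orange perforated guard (flush, at most 147 mm above the bench) around the round well
- lamp_ok2_top (a point): the top of that unit's lit green status lamp: a green dome 24 mm across in a 29 mm steel bezel, standing 24 mm above the case top (lamp top 164 mm above the bench), rigid. On the panel at x -58, y +50 mm in the unit's frame
- stop_ok2_top (a point): the centre of the top of that unit's stop button: black mushroom head 32 mm across (flat top 25 mm across) in a fixed aluminium collar 43 mm across and 10 mm high; the top stands 26 mm above the case top (166 mm above the bench) when out, 20 mm when pushed in. On the panel at x -58, y -44 mm in the unit's frame, 94 mm from the lamp. The point moves with the button
- stop_ok2 (a joint): how far that stop button is pushed down: 0 out (as it starts), 0.006 m fully in. No spring return: it slides down against about 4 N and stays where it is left
- insert_center (a point): loose aluminium insert, a cylinder 32 mm across and 90 mm high, standing on the bench between the robot and the units; the point is its centre. Bystander
- probe_center (a point): loose temperature probe lying on the bench: square black handle 100 x 18 x 18 mm running to its -x from this point, steel collar and 6 mm stem running 120 mm to its +x; the point is at the handle's stem end, 9 mm above the bench. Bystander
- ir_gun_center (a point): loose pistol-shaped infrared thermometer lying on its side on the bench: grey barrel 140 x 45 x 42 mm along its x with a yellow nose at +x (to 92 mm), dark grip reaching about 105 mm to its -y; the point is the barrel's centre, 21 mm above the bench. Bystander

How it is judged:
On the way, in this order (a step that is already met when the one before it is completed fails the run):
1. the fingertips point at the red lamp from just above it, without contact, for two seconds (1.5 s is enough) (horizontal distance between the grasp point and lamp_alarm_top below 0.022 m and z of the grasp point in the frame of lamp_alarm_top between 0.015 and 0.075 m), for 1.5 s.
2. only then the stop button of the unit in alarm is pushed in (value of joint stop_alarm above 0.0045 m), for 0.1 s.
At the end, for the whole second after the job is handed in: The red-lamp unit's stop button is at least 4.5 of its 6 mm in, the other two are less than 2 mm in, and the insert, probe and infrared thermometer lie within 15 mm of their starts. The pointing (grasp point within 22 mm of the lamp sideways, 15 to 75 mm above its top, 1.5 s) came first (value of joint stop_alarm above 0.0045 m and value of joint each of stop_ok1, stop_ok2 below 0.002 m and distance of each of insert_center, probe_center, ir_gun_center from where it was at the start of the episode below 0.015 m); the robot touches nothing.
It fails at once if a status lamp is touched (contact force between anything else and lamp_alarm above 0.5 N or contact force between anything else and lamp_ok1 above 0.5 N or contact force between anything else and lamp_ok2 above 0.5 N).
It fails at once if the stop button of a unit that is running normally is pressed (value of joint any of stop_ok1, stop_ok2 above 0.002 m).
It fails at once if a loose thing on the bench is moved, lifted or carried (distance of any of insert_center, probe_center, ir_gun_center from where it was at the start of the episode above 0.015 m).
It also fails if it takes over 42 s, if anything falls off the work surface, if the arm or the gripper's body presses on something with over 40 N, if the wrist force passes 120 N, or if a joint passes its speed limit or range.

### The arm

A 7-joint arm with a two-finger parallel gripper is mounted at the origin on the work surface. World frame = base frame: x ahead of the robot, y to its left, z up, the work surface at z = 0. Lengths are in m, angles in rad, forces in N, time in s.
With the tool pointing down it reaches from about 0.4 to 0.85 m from the base axis. Payload 10.4 kg.
Tool frame: the origin (TCP) lies on the centre line of the jaws, within the pads' length; the fingertips stand 17 mm ahead of it and the grasp point (between the pads) lies 2 mm behind it; z points along the fingers, y is the direction in which the jaws open and shut (so a half turn about z gives the same grasp; the last joint's range is limited). The gripper opens to 87 mm and grips with 3 to 60 N. Pads are 19 mm wide; open, the fingers measure 117 mm over their backs; the gripper's body (75 mm by 190 mm) begins 51 mm behind the grasp point.
Start: joints at [1.323, 0.332, -0.065, 1.46, 0.022, 1.35, -0.088], TCP at [0.139, -0.609, 0.217] pointing down, gripper open.
Joint ranges: [-2.6, 2.6], [-0.5, 2.12], [-1.47, 1.34], [0.16, 2.42], [-1.27, 4.41], [0.06, 2.06], [-2.6, 2.6]. Speed limits (rad/s): [2.22, 2.22, 2.79, 2.79, 3.14, 3.14, 3.14].

### API

Orientations are given as a unit quaternion [x, y, z, w].
In Python, from workcell import bot gives the robot as it stands.
- The arm moves only by the shell command python3 -m creep 'ROWS' [OPENING] [FORCE]. ROWS is JSON, a list of rows, each a list of 6 numbers: the shift along the tool's x, y, z in mm, then the turn, a rotation vector about the tool's x, y, z in degrees. A call has 1 to 12 rows; each row is the pose to reach, as a shift and turn from the pose measured when the call began, along the tool's axes at that moment; what a row does not reach only later rows make up. A row lasts 1/8 s, in which the tool goes at most 62.5 mm and 10.7 degrees, less where a joint would pass 70% of its speed; a pose out of reach is approached as far as the arm can. A call with a gripper value outside its range is refused whole. OPENING is the opening, from 0 (shut) to 1 (fully open), set as the call begins (- or left out, the last holds). The fingers move at their own pace and stop on an object; FORCE is the grip in N (left out, the last holds). Time passes only in rows, so rows that repeat a pose let the fingers close. It gives the time, the measured TCP pose, the force and the opening at its end, in the units of the state.
- bot.read_state(): the state, without advancing time (a new reading comes with each control period).
- bot.camera(name): name is "side" or "top"; returns (picture, depth): 384x512x3 uint8, red, green, blue; 384x512 float32, m along the optical axis (not along the pixel's ray), 0 where there is no reading.
- bot.camera_model(name): a dict with "K" (3x3 intrinsics, pixels), "k1" (the pictures are not rectified: a ray, as slopes to the right and down, at radius r is drawn at 1 + k1 r^2 times it, then the intrinsics apply), "world_to_cam" (4x4, takes a point from world to camera coordinates). Camera axes: x right, y down, z forward; pixel columns grow to the right and rows downward; lengths in m; the calibration is good to about 2 mm. A picture is of the moment at which its call begins. camera_model takes no time and is no camera call.
- bot.finish_job(): hands the job in, once; it reports no verdict.
The state is a dict: "time_s": time; "qpos": joint angles; "dq": joint speeds; "joint_torque": joint torques, N m; "tool_pos": TCP position; "eef_rot": TCP orientation; "wrist_force": force on the tool from outside, world axes, zero at the start; "wrist_torque": the same for the moment, N m; "finger_gap": finger opening in m.
Only numpy, scipy, OpenCV 4.12 (cv2) and the standard library are available. Lean on these libraries where they do the work, as an engineer would, in place of code of your own. Each camera call takes 0.05 s, during which the arm holds its last target.

## Working session

There is one attempt and no reset: what is moved stays moved. The work goes in short steps, Python scripts to look and compute and a shell command to move; the robot and the scene stay as the last step left them, time stands still between calls to the robot, and variables do not carry over. Pictures are saved under pics/ and viewed, and the job is handed in when it is done.

```bash
mkdir -p pics; ls
python3 - <<'E'
from workcell import bot
import cv2,numpy as np
print(bot.read_state())
for n in("top","side"):
    p,d=bot.camera(n); m=bot.camera_model(n); print(n,m)
    cv2.imwrite(f"pics/{n}0.png",p[:,:,::-1]); np.savez(f"{n}0.npz",p=p,d=d)
E
```

```text
pics
{'time_s': 0.0, 'qpos': array([ 1.32337673,  0.3328765 , -0.06465284,  1.46093576,  0.02159116,
        1.34992471, -0.08851767]), 'dq': array([-0.00010399,  0.00189894,  0.00073032, -0.00024729, -0.001032  ,
       -0.00023099,  0.00080533]), 'joint_torque': array([-5.72412773e-04, -6.23252821e+01,  2.44193774e-02, -3.89898384e+01,
       -6.14188076e-02,  3.97506205e-02,  1.48366726e-04]), 'tool_pos': array([ 0.13921031, -0.60888683,  0.2162536 ]), 'eef_rot': array([ 9.93690837e-01,  1.12151657e-01, -1.18413772e-04, -7.15034677e-04]), 'wrist_force': array([-0.10578985, -0.65519126,  0.04771767]), 'wrist_torque': array([0.00380951, 0.02854943, 0.00959228]), 'finger_gap': 0.0872472668430794}
top {'K': array([[370.66842209,   0.        , 260.45316775],
       [  0.        , 370.66842209, 195.5023334 ],
       [  0.        ,   0.        ,   1.        ]]), 'k1': 0.028011394993159217, 'world_to_cam': array([[ 0.00700467, -0.99928126,  0.03725462, -0.0315052 ],
       [-0.99584417, -0.01035391, -0.09048307,  0.49730857],
       [ 0.09080376, -0.036466  , -0.99520094,  1.01781506],
       [ 0.        ,  0.        ,  0.        ,  1.        ]])}
side {'K': array([[449.64265334,   0.        , 254.83202529],
       [  0.        , 449.64265334, 189.02648009],
       [  0.        ,   0.        ,   1.        ]]), 'k1': -0.13010700823934535, 'world_to_cam': array([[-0.90472267, -0.42591663,  0.00848037,  0.42764369],
       [-0.27758802,  0.57431224, -0.77013657,  0.24133595],
       [ 0.32314359, -0.69911406, -0.63782266,  0.91270459],
       [ 0.        ,  0.        ,  0.        ,  1.        ]])}
```

View pics/top0.png

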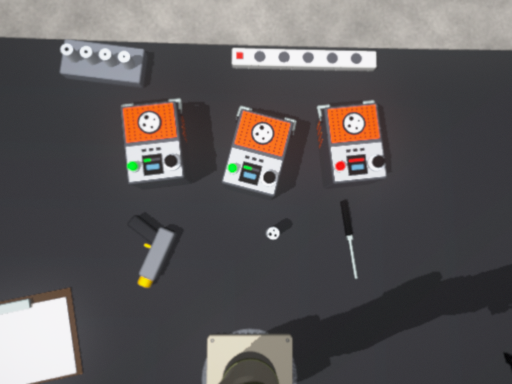

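View pics/side0.png

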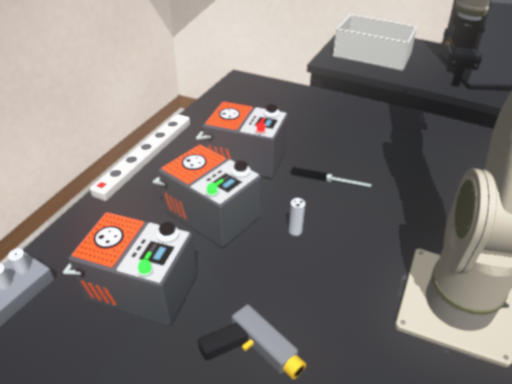

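The red lamp is on the right-hand unit, at about (340,166) in the top view with its stop button at (378,161). In the side view they are at (261,127) and (271,108). Next I measure both by colour masks and by triangulating the two views.

```bash
cat > h.py <<'E'
import numpy as np,cv2
from workcell import bot
def ray(n,uv):
    m=bot.camera_model(n);d=np.array([m["k1"],0,0,0,0.])
    # radial model: k1 r^2 -> OpenCV k1
    x=cv2.undistortPointsIter(np.array([[uv]],float),m["K"],d,None,None,(3,50,1e-9))[0,0]
    T=m["world_to_cam"];R=T[:3,:3];o=-R.T@T[:3,3];v=R.T@np.array([x[0],x[1],1]);return o,v
def onz(n,uv,z):
    o,v=ray(n,uv);return o+v*(z-o[2])/v[2]
def tri(a,b):
    (o1,v1),(o2,v2)=ray("top",a),ray("side",b)
    s=np.linalg.lstsq(np.c_[v1,-v2],o2-o1,rcond=None)[0]
    p,q=o1+v1*s[0],o2+v2*s[1];return (p+q)/2,np.linalg.norm(p-q)
def blobs(mask,off=(0,0),amin=8):
    n,l,st,c=cv2.connectedComponentsWithStats(mask.astype(np.uint8))
    return [(c[i]+off,st[i,4],st[i,:4]) for i in range(1,n) if st[i,4]>=amin]
def roi(p,c,r): 
    x,y=c;return p[y-r:y+r,x-r:x+r],(x-r,y-r)
E
python3 - <<'E'
from h import *
D={n:np.load(n+"0.npz") for n in("top","side")}
for n,cl,cs in(("top",(340,166),(378,161)),("side",(261,127),(271,108))):
    p=D[n]["p"].astype(int)
    q,o=roi(p,cl,10); print(n,"red",blobs((q[...,0]>150)&(q[...,1]<90)&(q[...,2]<90),o))
    q,o=roi(p,cs,14); print(n,"blk",blobs(q.max(2)<60,o))
    for c in(cl,cs):
        q,o=roi(p.astype(np.uint8),c,30);cv2.imwrite(f"pics/{n}_{c[0]}.png",cv2.resize(q[:,:,::-1],None,fx=8,fy=8,interpolation=0))
E
```

```text
top red [(array([340. , 165.5]), np.int32(60), array([6, 6, 9, 8], dtype=int32))]
top blk [(array([384.02898551, 159.75362319]), np.int32(207), array([10,  0, 18, 26], dtype=int32)), (array([364.66666667, 169.16666667]), np.int32(12), array([ 0, 18,  2,  8], dtype=int32))]
side red [(array([260.77777778, 124.51388889]), np.int32(72), array([ 6,  1,  8, 13], dtype=int32))]
side blk []
```

```bash
python3 -c "
import cv2,numpy as np
a=[cv2.imread(f'pics/{n}.png') for n in('top_340','side_261')]
cv2.imwrite('pics/zoom.png',cv2.resize(np.hstack(a),(800,400)))"
```

```text
(no output)
```

View pics/zoom.png

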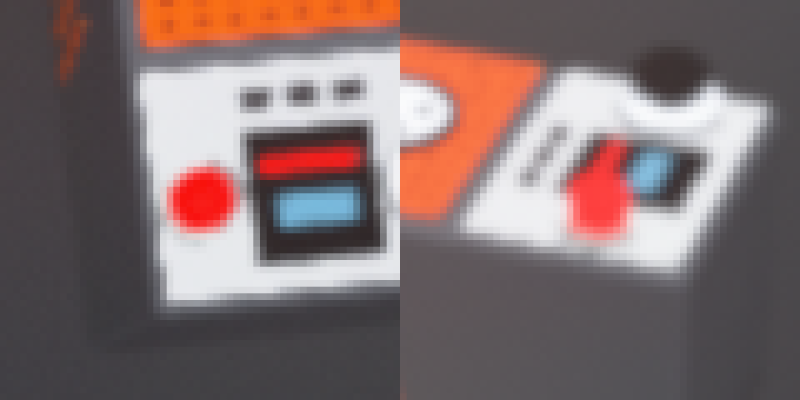

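Run:
```python
from h import *
D={n:np.load(n+"0.npz") for n in("top","side")}
out=[]
for n,c in(("top",(378,161)),("side",(271,108))):
    q,o=roi(D[n]["p"],c,15); out.append(cv2.resize(q[:,:,::-1],(400,400),interpolation=cv2.INTER_CUBIC))
cv2.imwrite("pics/zoom2.png",np.hstack(out))
l,e=tri((340,165.6),(261,127.5));print("lamp",l,e,onz("top",(340,165.6),.158),onz("side",(261,127),.158))
for z in(.15,.155,.16,.166): print(z,onz("top",(378,161),z),onz("side",(271.8,107.3),z))
print("btn",tri((378,161),(271.8,107.3)))
# depth at lamp / button
for c in((340,165),(378,161)): 
    d=D["top"]["d"][c[1],c[0]];m=bot.camera_model("top");o,v=ray("top",c);print("depth pt",o+v*d)
# case orientation: panel corners in top, z=.14
p=D["top"]["p"].astype(int);hsv=cv2.cvtColor(D["top"]["p"],cv2.COLOR_RGB2HSV)
for n,c in(("alarm",(357,143)),("mid",(258,150)),("left",(153,140))):
    q,o=roi(hsv,c,42)
    m=((q[...,0]>3)&(q[...,0]<14)&(q[...,1]>200)&(q[...,2]>150)).astype(np.uint8)
    m=cv2.morphologyEx(m,cv2.MORPH_OPEN,np.ones((3,3)))
    m=cv2.morphologyEx(m,cv2.MORPH_CLOSE,np.ones((5,5)))
    cs=max(cv2.findContours(m,0,1)[0],key=cv2.contourArea);r=cv2.boxPoints(cv2.minAreaRect(cs))+o
    P=np.array([onz("top",x,.14) for x in r]);print(n,P[:,:2].round(4).tolist())
```

```text
lamp [ 0.56180569 -0.22094078  0.15146208] 0.0021935203576849086 [ 0.56168625 -0.21889334  0.158     ] [ 0.55745143 -0.21378285  0.158     ]
0.15 [ 0.57593553 -0.31689406  0.15      ] [ 0.57877174 -0.33242173  0.15      ]
0.155 [ 0.57498462 -0.31509187  0.155     ] [ 0.57535516 -0.32416913  0.155     ]
0.16 [ 0.57403371 -0.31328967  0.16      ] [ 0.57193857 -0.31591653  0.16      ]
0.166 [ 0.57289262 -0.31112703  0.166     ] [ 0.56783867 -0.30601341  0.166     ]
btn (array([ 0.57241524, -0.31329426,  0.16134705]), np.float64(0.0028915036233055254))
depth pt [ 0.56228359 -0.21761117  0.1630984 ]
depth pt [ 0.57360271 -0.31247282  0.16226627]
alarm [[0.7091, -0.1935], [0.7241, -0.3153], [0.6395, -0.3226], [0.6249, -0.2016]]
mid [[0.6193, 0.0423], [0.7007, 0.0221], [0.6711, -0.095], [0.5897, -0.0738]]
left [[0.7013, 0.3219], [0.7182, 0.2016], [0.634, 0.1903], [0.618, 0.31]]
```

View pics/zoom2.png

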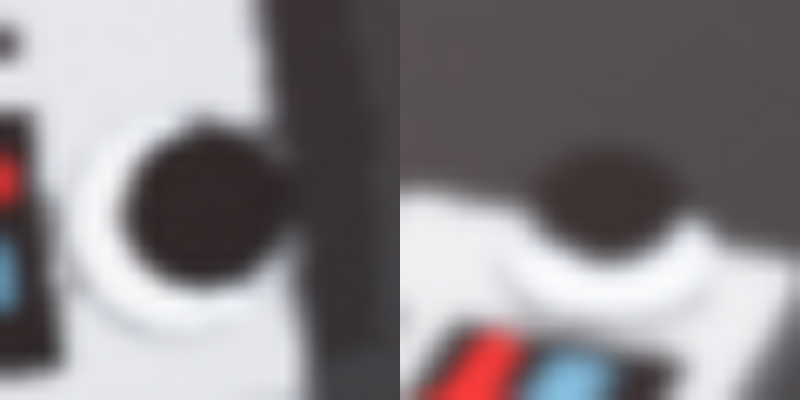

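Lamp and button heights and their 94 mm spacing agree with the sheet. The line between them and the guard edge both give a yaw of about 7°. I raise the arm and shut the fingers first, then work out the travel.

```bash
python3 -m creep '[[0,0,-20,0,0,0],[0,0,-40,0,0,0],[0,0,-40,0,0,0]]' 0 20
cat > go.py <<'E'
import sys,numpy as np
from workcell import bot
from scipy.spatial.transform import Rotation as R
s=bot.read_state();t=np.array(eval(sys.argv[1]))
Rm=R.from_quat(s["eef_rot"]).as_matrix()
print("t",s["time_s"],"tcp",s["tool_pos"].round(4),"zaxis",Rm[:,2].round(3),"F",s["wrist_force"].round(1),"gap",s["finger_gap"],"q",s["qpos"].round(2))
print("tool shift mm",((t-s["tool_pos"])@Rm*1000).round(1))
E
python3 go.py '[.5615,-.218,.25]'
```

```text
time_s: 0.48
tool_pos: [0.1394, -0.6095, 0.2574]
eef_rot: [0.994, 0.112, 0.0, 0.0]
wrist_force: [-0.1, -0.2, 0.5]
finger_gap: 0.0648
t 0.475 tcp [ 0.1394 -0.6095  0.2574] zaxis [ 0.    -0.001 -1.   ] F [-0.1 -0.2  0.5] gap 0.06477509503251752 q [ 1.32  0.32 -0.06  1.4   0.02  1.43 -0.09]
tool shift mm [ 498.7 -287.6    7.2]
```

```bash
python3 -m creep '[[42,-24,0,0,0,0],[84,-48,0,0,0,0],[126,-72,0,0,0,0],[168,-97,0,0,0,0],[210,-121,0,0,0,0],[252,-145,0,0,0,0],[294,-169,0,0,0,0],[336,-193,0,0,0,0],[378,-218,0,0,0,0],[420,-242,0,0,0,0],[460,-265,0,0,0,0],[460,-265,0,0,0,0]]'
python3 go.py '[.5615,-.218,.225]'
```

```text
time_s: 1.98
tool_pos: [0.5307, -0.2445, 0.2556]
eef_rot: [0.993, 0.115, -0.0, -0.001]
wrist_force: [0.2, -0.8, 0.3]
finger_gap: 0.0002
t 1.975 tcp [ 0.5307 -0.2445  0.2556] zaxis [-0.     0.002 -1.   ] F [ 0.2 -0.8  0.3] gap 0.00021316888773243405 q [ 0.71  0.26 -0.43  1.5   0.1   1.41 -1.06]
tool shift mm [ 36.  -18.6  30.7]
```

```bash
python3 -m creep '[[18,-9,8,0,0,0],[36,-18.5,20,0,0,0],[36,-18.5,32,0,0,0],[36,-18.5,36,0,0,0]]'
python3 go.py '[.5615,-.218,.212]'
python3 - <<'E'
from h import *
for n in("top","side"):
    p,d=bot.camera(n);cv2.imwrite(f"pics/{n}1.png",p[:,:,::-1])
E
```

```text
time_s: 2.48
tool_pos: [0.56, -0.2194, 0.2181]
eef_rot: [0.993, 0.115, -0.001, -0.001]
wrist_force: [0.6, 0.2, 0.5]
finger_gap: 0.0002
t 2.475 tcp [ 0.56   -0.2194  0.2181] zaxis [-0.003  0.002 -1.   ] F [0.6 0.2 0.5] gap 0.00023532461474328595 q [ 0.65  0.32 -0.44  1.5   0.13  1.36 -1.14]
tool shift mm [ 1.8 -1.   6.1]
```

View pics/side1.png

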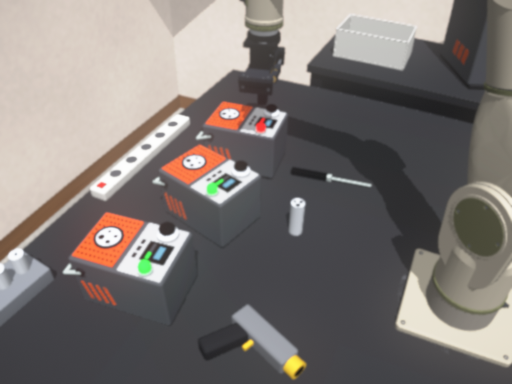

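View pics/top1.png

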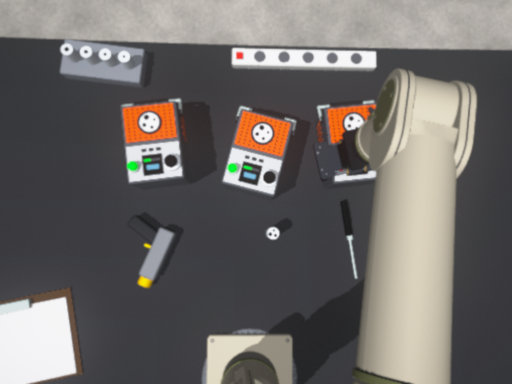

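In the side view the shut fingertips are at (262,103), directly above the red lamp at (261,127). Nothing has been disturbed. I go down a little and hold for two seconds.

```bash
python3 -m creep '[[2,-1,6,0,0,0],[2,-1,6,0,0,0],[2,-1,6,0,0,0],[2,-1,6,0,0,0],[2,-1,6,0,0,0],[2,-1,6,0,0,0],[2,-1,6,0,0,0],[2,-1,6,0,0,0],[2,-1,6,0,0,0],[2,-1,6,0,0,0],[2,-1,6,0,0,0],[2,-1,6,0,0,0]]'
python3 -m creep '[[0,0,0,0,0,0],[0,0,0,0,0,0],[0,0,0,0,0,0],[0,0,0,0,0,0],[0,0,0,0,0,0],[0,0,0,0,0,0],[0,0,0,0,0,0],[0,0,0,0,0,0],[0,0,0,0,0,0],[0,0,0,0,0,0]]'
python3 go.py '[.573,-.311,.235]'
```

```text
time_s: 4.08
tool_pos: [0.5621, -0.218, 0.2131]
eef_rot: [0.993, 0.115, -0.001, -0.001]
wrist_force: [-0.1, 0.3, 0.3]
finger_gap: 0.0004
time_s: 5.32
tool_pos: [0.5621, -0.218, 0.2131]
eef_rot: [0.993, 0.115, -0.001, -0.001]
wrist_force: [-0.1, 0.5, -0.1]
finger_gap: 0.0003
t 5.325 tcp [ 0.5621 -0.218   0.2131] zaxis [-0.002  0.002 -1.   ] F [-0.1  0.5 -0.1] gap 0.00025463869209112655 q [ 0.65  0.32 -0.44  1.51  0.14  1.35 -1.15]
tool shift mm [-10.6  93.  -22.1]
```

```bash
python3 -m creep '[[0,0,-22,0,0,0],[-3,30,-22,0,0,0],[-7,60,-22,0,0,0],[-10.5,93,-22,0,0,0],[-10.5,93,-22,0,0,0],[-10.5,93,-15,0,0,0],[-10.5,93,-10,0,0,0],[-10.5,93,-10,0,0,0]]'
python3 go.py '[.573,-.311,.183]'
python3 - <<'E'
from h import *
p,d=bot.camera("side");q,o=roi(p,(271,108),36);cv2.imwrite("pics/side2.png",cv2.resize(q[:,:,::-1],None,fx=8,fy=8,interpolation=2))
E
```

```text
time_s: 6.32
tool_pos: [0.5729, -0.3101, 0.2224]
eef_rot: [0.993, 0.115, -0.001, -0.001]
wrist_force: [0.0, 0.0, 0.2]
finger_gap: 0.0001
t 6.325 tcp [ 0.5729 -0.3101  0.2224] zaxis [-0.002  0.002 -1.   ] F [0.  0.  0.2] gap 0.00014388992740105175 q [ 0.71  0.42 -0.39  1.36  0.16  1.4  -1.02]
tool shift mm [-0.1  1.  39.4]
```

View pics/side2.png

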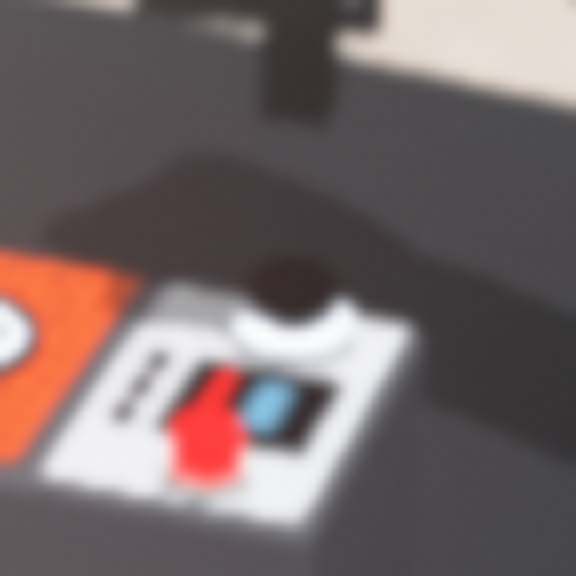

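The shut fingers are right above the button: the tip is at about (297,120) in the crop and the head at (290,285). I go down.

```bash
python3 -m creep '[[0,1,12,0,0,0],[0,1,24,0,0,0],[0,1,32,0,0,0],[0,1,34,0,0,0],[0,1,34,0,0,0]]'
python3 -m creep '[[0,0,3,0,0,0],[0,0,5,0,0,0],[0,0,7,0,0,0],[0,0,9,0,0,0],[0,0,10,0,0,0],[0,0,10,0,0,0]]'
python3 go.py '[.573,-.311,.177]'
```

```text
time_s: 7.0
tool_pos: [0.5732, -0.3113, 0.1888]
eef_rot: [0.993, 0.115, -0.001, -0.001]
wrist_force: [-0.0, 0.1, -0.4]
finger_gap: 0.0005
time_s: 7.75
tool_pos: [0.5732, -0.3112, 0.1787]
eef_rot: [0.993, 0.115, -0.001, -0.001]
wrist_force: [1.0, 0.1, 0.3]
finger_gap: 0.0005
t 7.75 tcp [ 0.5732 -0.3112  0.1787] zaxis [-0.002  0.002 -1.   ] F [1.  0.1 0.3] gap 0.0005460213915914496 q [ 0.71  0.44 -0.39  1.41  0.17  1.32 -1.02]
tool shift mm [-0.2 -0.2  1.7]
```

```bash
python3 -m creep '[[0,0,1,0,0,0],[0,0,2,0,0,0]]'; python3 -m creep '[[0,0,1,0,0,0],[0,0,2,0,0,0]]'
```

```text
time_s: 8.0
tool_pos: [0.5732, -0.3112, 0.1767]
eef_rot: [0.993, 0.115, -0.001, -0.001]
wrist_force: [-0.4, -0.9, 0.3]
finger_gap: 0.0004
time_s: 8.25
tool_pos: [0.5732, -0.3112, 0.1746]
eef_rot: [0.993, 0.115, -0.001, -0.001]
wrist_force: [0.7, 0.1, -0.0]
finger_gap: 0.0006
```

Run:
```python
from h import *
p,d=bot.camera("side");q,o=roi(p,(271,108),36);cv2.imwrite("pics/side3.png",cv2.resize(q[:,:,::-1],None,fx=8,fy=8,interpolation=2))
print(bot.read_state()["wrist_force"])
```

```text
[ 0.31549245  0.13745292 -0.33247307]
```

View pics/side3.png

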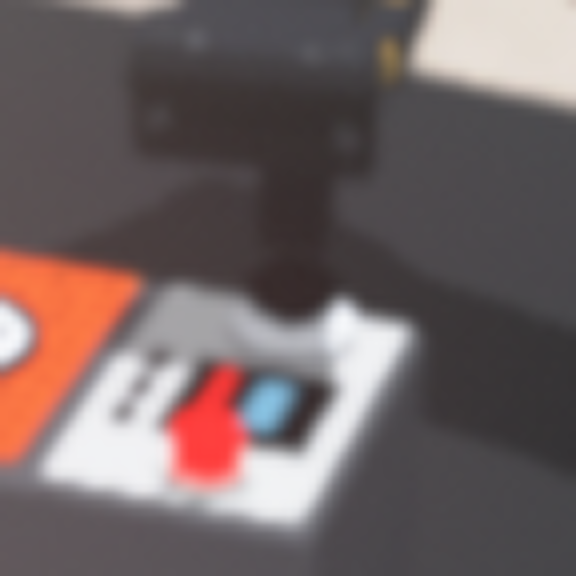

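Run:
```python
from h import *
m=bot.camera_model("side");T=m["world_to_cam"]
P=lambda X:cv2.projectPoints(np.array([X],float),cv2.Rodrigues(T[:3,:3])[0],T[:3,3],m["K"],np.array([m["k1"],0,0,0]))[0].ravel()
z=lambda p:((p-np.array([235,72]))*8).round()
for X in([.573,-.3101,.2224-.017],[.573,-.311,.1746-.017],[.573,-.311,.166],[.573,-.311,.16],[.573,-.3112,.1746+.051]): print(X,P(X).round(1),z(P(X)))
p,d=bot.camera("top");cv2.imwrite("pics/top3.png",p[:,:,::-1])
```

```text
[0.573, -0.3101, 0.20539999999999997] [271.1  93.1] [289. 169.]
[0.573, -0.311, 0.15760000000000002] [270.7 108.8] [286. 294.]
[0.573, -0.311, 0.166] [270.8 106.1] [286. 273.]
[0.573, -0.311, 0.16] [270.7 108. ] [286. 288.]
[0.573, -0.3112, 0.2256] [271.5  86.1] [292. 112.]
```

View pics/top3.png

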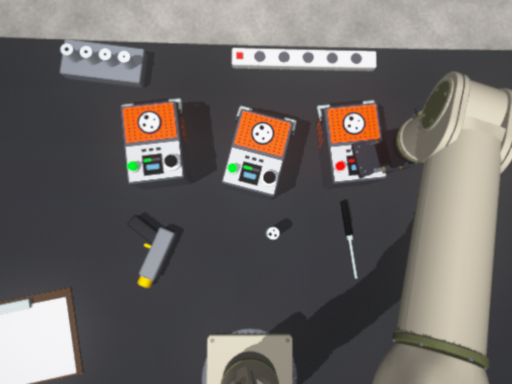

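Run:
```python
from h import *
p,d=bot.camera("side")
np.savez("s4.npz",p=p,d=d)
for r in range(88,114):
    print(r,[("%.3f %.3f %.3f"%tuple((lambda o,v:o+v*d[r,c])(*ray("side",(c,r))))) if d[r,c]>0 else "-" for c in(268,272,275)],p[r,272])
q=p[60:130,235:315].astype(float);q=np.clip((q-20)*3,0,255).astype(np.uint8)
cv2.imwrite("pics/side4.png",cv2.resize(q[:,:,::-1],None,fx=7,fy=7,interpolation=2))
```

```text
88 ['0.547 -0.228 0.264', '0.538 -0.231 0.264', '0.531 -0.233 0.265'] [57 50 49]
89 ['0.548 -0.229 0.260', '0.538 -0.232 0.261', '0.531 -0.233 0.262'] [57 50 49]
90 ['0.547 -0.228 0.258', '0.537 -0.230 0.260', '0.530 -0.232 0.260'] [57 50 50]
91 ['0.547 -0.227 0.256', '0.537 -0.229 0.257', '0.531 -0.233 0.257'] [58 50 50]
92 ['0.546 -0.226 0.254', '0.538 -0.231 0.253', '0.531 -0.235 0.253'] [58 50 49]
93 ['0.577 -0.300 0.210', '0.539 -0.234 0.249', '0.531 -0.234 0.251'] [57 48 49]
94 ['0.577 -0.298 0.207', '0.566 -0.300 0.209', '0.560 -0.305 0.208'] [56 47 47]
95 ['0.576 -0.296 0.206', '0.566 -0.300 0.206', '0.560 -0.306 0.205'] [56 46 47]
96 ['0.577 -0.300 0.201', '0.567 -0.303 0.202', '0.560 -0.305 0.202'] [55 46 46]
97 ['0.577 -0.299 0.198', '0.567 -0.302 0.199', '0.558 -0.302 0.201'] [56 46 46]
98 ['0.577 -0.299 0.195', '0.567 -0.302 0.196', '0.561 -0.311 0.193'] [56 46 46]
99 ['0.578 -0.303 0.190', '0.567 -0.303 0.193', '0.559 -0.305 0.194'] [55 46 46]
100 ['0.577 -0.299 0.189', '0.565 -0.300 0.192', '0.560 -0.308 0.189'] [55 46 46]
101 ['0.577 -0.300 0.186', '0.567 -0.305 0.186
[... 327 characters left out ...]
166', '0.563 -0.317 0.169'] [55 44 44]
106 ['0.580 -0.308 0.166', '0.570 -0.312 0.167', '0.562 -0.313 0.168'] [54 43 43]
107 ['0.578 -0.304 0.165', '0.568 -0.307 0.167', '0.560 -0.309 0.167'] [54 43 43]
108 ['0.576 -0.300 0.165', '0.566 -0.302 0.166', '0.560 -0.309 0.165'] [55 43 43]
109 ['0.576 -0.299 0.162', '0.564 -0.300 0.165', '0.559 -0.308 0.162'] [55 44 43]
110 ['0.575 -0.298 0.160', '0.564 -0.298 0.163', '0.559 -0.308 0.159'] [56 45 46]
111 ['0.574 -0.296 0.158', '0.564 -0.299 0.159', '0.558 -0.306 0.157'] [75 68 70]
112 ['0.576 -0.300 0.152', '0.567 -0.306 0.152', '0.562 -0.316 0.148'] [118 116 120]
113 ['0.575 -0.297 0.151', '0.565 -0.302 0.151', '0.559 -0.309 0.149'] [161 161 167]
```

View pics/side4.png

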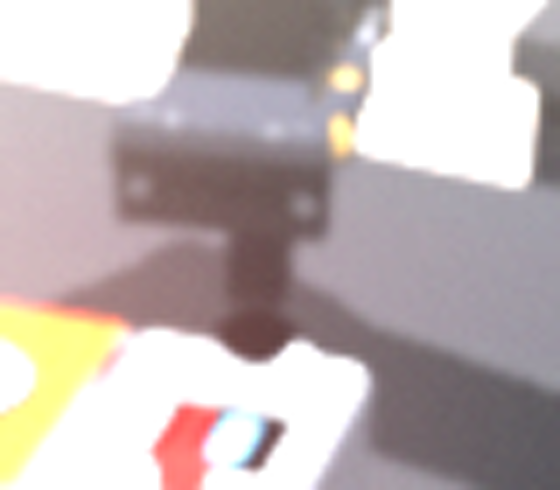

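No contact was felt, and the side depth explains it. The fingertip's lower end is really at z≈0.179 and the gripper body at ≈0.250, both about 21 mm above what the reported TCP implies. The earlier pointing may therefore have been near the 75 mm upper limit. The button has not been touched, so I repeat the pointing about 27 mm lower, which is inside the band under either reading.

```bash
python3 go.py '[.5615,-.218,.195]'
python3 -m creep '[[0,0,-12,0,0,0],[0,0,-24,0,0,0],[4,-30,-24,0,0,0],[7,-60,-24,0,0,0],[10,-93,-24,0,0,0],[10,-93,-24,0,0,0],[10,-93,-20,0,0,0],[10,-93,-20,0,0,0]]'
python3 go.py '[.5615,-.218,.187]'
python3 - <<'E'
from h import *
p,d=bot.camera("side")
for r in range(98,122,1):
    print(r,[("%.3f %.3f %.3f"%tuple((lambda o,v:o+v*d[r,c])(*ray("side",(c,r))))) if d[r,c]>0 else "-" for c in(257,261,265)])
q=p[60:150,220:320]
cv2.imwrite("pics/side5.png",cv2.resize(q[:,:,::-1],None,fx=6,fy=6,interpolation=2))
E
```

```text
t 8.4 tcp [ 0.5732 -0.3112  0.1746] zaxis [-0.002  0.002 -1.   ] F [-0.1  0.6 -0.3] gap -8.360095108331602e-05 q [ 0.71  0.45 -0.39  1.42  0.17  1.31 -1.03]
tool shift mm [  9.9 -93.5 -20.2]
time_s: 9.4
tool_pos: [0.5614, -0.2196, 0.1945]
eef_rot: [0.993, 0.114, -0.001, -0.001]
wrist_force: [1.0, 0.0, -0.5]
finger_gap: 0.0006
t 9.4 tcp [ 0.5614 -0.2196  0.1945] zaxis [-0.003  0.002 -1.   ] F [ 1.   0.  -0.5] gap 0.0005807061411591739 q [ 0.65  0.33 -0.44  1.53  0.14  1.31 -1.15]
tool shift mm [ 0.4 -1.5  7.5]
98 ['0.535 -0.139 0.282', '0.524 -0.135 0.286', '0.516 -0.140 0.286']
99 ['0.533 -0.134 0.282', '0.525 -0.139 0.282', '0.516 -0.139 0.284']
100 ['0.534 -0.136 0.278', '0.524 -0.136 0.281', '0.516 -0.140 0.281']
101 ['0.533 -0.135 0.277', '0.524 -0.137 0.278', '0.516 -0.140 0.278']
102 ['0.533 -0.134 0.274', '0.525 -0.137 0.275', '0.516 -0.141 0.276']
103 ['0.535 -0.139 0.269', '0.525 -0.138 0.272', '0.516 -0.140 0.273']
104 ['0.566 -0.207 0.226', '0.555 -0.205 0.229', '0.548 -0.215 0.226']
105 ['0.567 -0.208 0.222', '0.554 -0.205 0.227', '0.547 -0.211 0.225']
106 ['0.567 -0.208 
[... 416 characters left out ...]
68 -0.210 0.201', '0.556 -0.210 0.204', '0.549 -0.217 0.202']
113 ['0.607 -0.297 0.143', '0.557 -0.211 0.200', '0.583 -0.296 0.150']
114 ['0.607 -0.296 0.141', '0.597 -0.300 0.141', '0.582 -0.295 0.147']
115 ['0.604 -0.291 0.141', '0.595 -0.297 0.140', '0.584 -0.298 0.142']
116 ['0.603 -0.288 0.139', '0.592 -0.290 0.141', '0.582 -0.295 0.141']
117 ['0.599 -0.280 0.142', '0.589 -0.283 0.142', '0.580 -0.289 0.142']
118 ['0.597 -0.275 0.141', '0.586 -0.277 0.143', '0.579 -0.287 0.140']
119 ['0.596 -0.273 0.140', '0.584 -0.273 0.143', '0.576 -0.281 0.141']
120 ['0.592 -0.263 0.143', '0.582 -0.267 0.144', '0.574 -0.275 0.141']
121 ['0.591 -0.262 0.141', '0.579 -0.262 0.144', '0.572 -0.272 0.141']
```

View pics/side5.png

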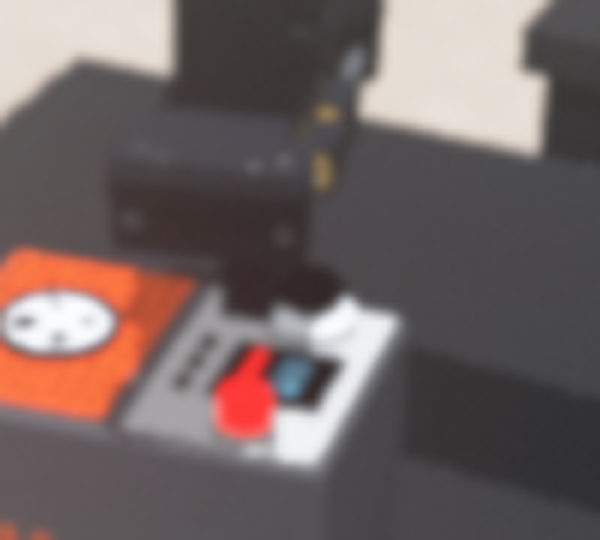

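The tip's lower end is at z≈0.199, 35 mm above the lamp and centred over it. I hold here.

```bash
python3 -m creep '[[0,-1,3,0,0,0],[0,-1,3,0,0,0],[0,-1,3,0,0,0],[0,-1,3,0,0,0],[0,-1,3,0,0,0],[0,-1,3,0,0,0],[0,-1,3,0,0,0],[0,-1,3,0,0,0],[0,-1,3,0,0,0],[0,-1,3,0,0,0],[0,-1,3,0,0,0],[0,-1,3,0,0,0]]'
python3 -m creep '[[0,0,0,0,0,0],[0,0,0,0,0,0],[0,0,0,0,0,0],[0,0,0,0,0,0],[0,0,0,0,0,0],[0,0,0,0,0,0]]'
python3 go.py '[.573,-.311,.175]'
```

```text
time_s: 10.95
tool_pos: [0.5613, -0.2185, 0.1916]
eef_rot: [0.993, 0.114, -0.001, -0.001]
wrist_force: [-0.4, 0.1, -0.3]
finger_gap: 0.0003
time_s: 11.7
tool_pos: [0.5613, -0.2185, 0.1916]
eef_rot: [0.993, 0.114, -0.001, -0.001]
wrist_force: [0.0, -0.3, 0.2]
finger_gap: 0.0003
t 11.7 tcp [ 0.5613 -0.2185  0.1916] zaxis [-0.003  0.002 -1.   ] F [ 0.  -0.3  0.2] gap 0.000252150130689807 q [ 0.65  0.33 -0.44  1.54  0.14  1.31 -1.15]
tool shift mm [-9.6 92.8 16.4]
```

```bash
python3 -m creep '[[0,0,-12,0,0,0],[-3,30,-12,0,0,0],[-6,60,-12,0,0,0],[-9.5,93,-12,0,0,0],[-9.5,93,-12,0,0,0],[-9.5,93,5,0,0,0],[-9.5,93,19,0,0,0],[-9.5,93,21,0,0,0],[-9.5,93,21,0,0,0]]'
python3 go.py '[.573,-.311,.1615]'
```

```text
time_s: 12.82
tool_pos: [0.5731, -0.3107, 0.1703]
eef_rot: [0.993, 0.115, -0.001, -0.001]
wrist_force: [0.1, -0.2, 0.4]
finger_gap: 0.0007
t 12.825 tcp [ 0.5731 -0.3107  0.1703] zaxis [-0.003  0.002 -1.   ] F [ 0.1 -0.2  0.4] gap 0.000666248621225233 q [ 0.71  0.45 -0.39  1.43  0.17  1.3  -1.03]
tool shift mm [-0.1  0.3  8.8]
```

```bash
python3 -m creep '[[0,0,2,0,0,0],[0,0,4,0,0,0],[0,0,6,0,0,0]]'; python3 -m creep '[[0,0,1,0,0,0],[0,0,2,0,0,0]]';python3 -m creep '[[0,0,1,0,0,0],[0,0,2,0,0,0]]'
```

```text
time_s: 13.2
tool_pos: [0.5731, -0.3108, 0.1643]
eef_rot: [0.993, 0.114, -0.001, -0.001]
wrist_force: [-0.5, 0.7, 0.6]
finger_gap: 0.0008
time_s: 13.45
tool_pos: [0.5731, -0.3108, 0.1623]
eef_rot: [0.993, 0.114, -0.001, -0.001]
wrist_force: [-1.5, 0.1, -0.1]
finger_gap: 0.0004
time_s: 13.7
tool_pos: [0.5732, -0.3109, 0.1606]
eef_rot: [0.993, 0.114, -0.001, -0.001]
wrist_force: [-1.4, 0.6, 4.6]
finger_gap: 0.0006
```

Contact: 4.6 N at TCP z≈0.161, as the depth correction predicted. Pushing on in small steps.

```bash
python3 -m creep '[[0,0,1,0,0,0],[0,0,2,0,0,0]]'; python3 -m creep '[[0,0,1,0,0,0],[0,0,2,0,0,0]]';python3 -m creep '[[0,0,1,0,0,0],[0,0,1,0,0,0]]'
```

```text
time_s: 13.95
tool_pos: [0.5732, -0.3108, 0.1588]
eef_rot: [0.993, 0.114, -0.001, -0.001]
wrist_force: [-0.9, -0.8, 3.2]
finger_gap: 0.0004
time_s: 14.2
tool_pos: [0.5732, -0.3108, 0.1568]
eef_rot: [0.993, 0.114, -0.001, -0.001]
wrist_force: [-2.1, 0.8, 3.3]
finger_gap: 0.0006
time_s: 14.45
tool_pos: [0.5732, -0.3108, 0.1556]
eef_rot: [0.993, 0.114, -0.001, -0.001]
wrist_force: [-0.7, -0.1, 3.8]
finger_gap: 0.0009
```

```bash
for i in 1 2; do :; done; python3 -m creep '[[0,0,1,0,0,0],[0,0,1,0,0,0]]'; python3 -m creep '[[0,0,1,0,0,0],[0,0,1,0,0,0]]'
```

```text
time_s: 14.7
tool_pos: [0.5732, -0.3108, 0.155]
eef_rot: [0.993, 0.114, -0.001, -0.001]
wrist_force: [-2.2, 0.9, 6.0]
finger_gap: 0.0008
time_s: 14.95
tool_pos: [0.5733, -0.3109, 0.1549]
eef_rot: [0.993, 0.114, -0.001, -0.001]
wrist_force: [-4.9, 2.4, 10.0]
finger_gap: 0.0002
```

The travel stalled after about 6 mm and the force rose to 10 N, so the button is at its stop. I draw back straight up.

```bash
python3 -m creep '[[0,0,-10,0,0,0],[0,0,-40,0,0,0],[0,0,-80,0,0,0],[0,0,-100,0,0,0],[-50,20,-100,0,0,0],[-100,40,-100,0,0,0],[-150,60,-100,0,0,0],[-200,80,-100,0,0,0],[-200,80,-100,0,0,0]]'
python3 - <<'E'
from h import *
print(bot.read_state()["wrist_force"].round(1))
for n in("top","side"):
    p,d=bot.camera(n);cv2.imwrite(f"pics/{n}6.png",p[:,:,::-1])
    a=np.load(n+"0.npz")
    if n=="side":
        for lab,D in(("before",a["d"]),("after",d)):
            print(lab,np.median([(lambda o,v:o+v*D[r,c])(*ray(n,(c,r)))[2] for r in(106,107,108) for c in range(268,276) if D[r,c]>0]))
        out=[cv2.resize(roi(x,(271,108),20)[0][:,:,::-1],(400,400),interpolation=2) for x in(a["p"],p)];cv2.imwrite("pics/cmp.png",np.hstack(out))
        for c in ((271,108),(241,168),(168,231)): print(c,[round(float(np.median([(lambda o,v:o+v*D[r,k])(*ray(n,(k,r)))[2] for r in range(c[1]-3,c[1]) for k in range(c[0]-3,c[0]+4)])),4) for D in(a["d"],d)])
E
```

```text
time_s: 16.08
tool_pos: [0.3925, -0.4381, 0.2554]
eef_rot: [0.994, 0.11, -0.002, 0.0]
wrist_force: [1.2, -0.3, -0.4]
finger_gap: 0.0004
[ 1.2 -0.3 -0.4]
before 0.16636822484634928
after 0.15958576608136837
(271, 108) [0.1669, 0.1579]
(241, 168) [0.1653, 0.1647]
(168, 231) [0.1672, 0.1669]
```

View pics/cmp.png

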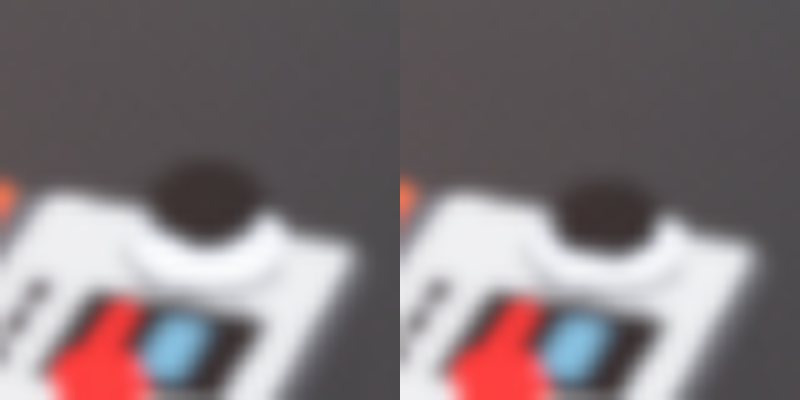

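View pics/top6.png

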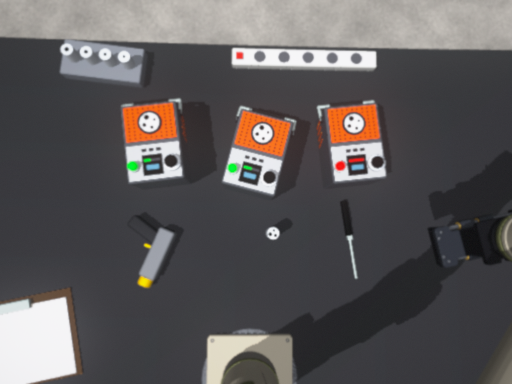

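View pics/side6.png

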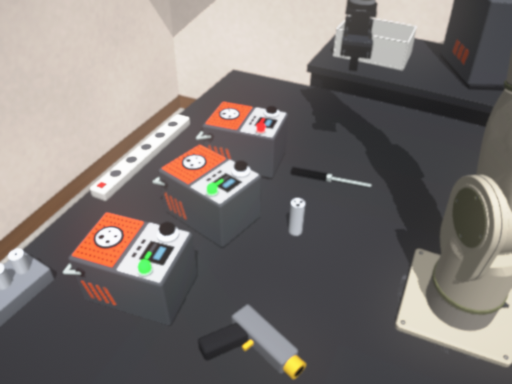

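The red unit's button head is visibly lower, with its top at z≈0.160 (0.166 before). The other two buttons, the insert (273,233), the probe (347,235) and the IR thermometer (157,255) are where they were, and the arm is clear. I hand in.

```bash
python3 -c "
from workcell import bot
print(bot.finish_job())"
```

```text
the job is handed in; nothing more can be done
None
```

I pointed at the red lamp on the right-hand unit, then pushed that unit's stop button fully in, drew back clear and handed the job in. No verdict was reported.

- **Pointing:** I pointed twice, both times before pressing. When I first went down to press, the fingers met nothing. The side camera's depth showed the shut fingertips about 21 mm higher than the reported TCP and the given tool sizes imply. That could have put the first pointing as high as 72 mm above the lamp, close to the 75 mm limit. I pointed again lower for over 2 s, with the fingertips about 32 mm above the lamp. That is inside the limits by either reading.
- **Pressing:** The button met the fingers at about 4 N. It slid down about 6 mm, then stopped with the force rising to 10 N.
- **Last checks:** Side-camera depth puts the top of the button at about 0.160 m, from 0.166 m before. The other two buttons changed by less than 1 mm. The insert, probe and infrared thermometer look unmoved in both views; I compared these by eye, not by measurement. I saw no contact with any lamp, and the wrist force was near zero after drawing back, at about 16 s.
- **Disagreement:** I did not find the cause of the 21 mm height difference; I only worked around it.

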